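# Square the cell cover and clamp it

### The job

The loose cover plate lies crooked on the sample cell in the clamping fixture. Make sure the hold-down arm is swung up out of the way, push the cover square and flush on the cell, up against the rear rail and the left pin, then swing the arm down and press it home firmly, so that its rubber foot keeps pressing on the cover. The cover must stay on the cell, and the tools and things lying around must be left alone.

Things in the scene. Friction and masses are not known exactly. Their poses are not given: they have to be found in the camera images.
- fixture: Clamping fixture, screwed to the worktop. Origin on the worktop under the cell's centre; x to the back (hinge), y left, z up. Base plate x -65 to +120, y -70 to +70, 12 mm thick. On it the sample cell: a steel block 90 mm (x) by 100 mm (y) centred on the origin, flat top at z = 42 mm, with a brass hose nipple low on the left. No stop on its front (-x) and right (-y) sides.
- rear_rail (a point): Middle of the top edge of the rear locating rail, a dark steel strip 8 mm thick and 90 mm long in y, standing against the cell's back face (its front face at fixture x = +45). It rises 10 mm above the cell's top, to z = 52.
- left_pin (a point): Top centre of the left locating pin, an upright steel pin of 8 mm diameter touching the cell's left face at fixture x = 0, y = +54 mm (axis), top at z = 52.
- hinge (a point): Middle of the hold-down arm's hinge axis, which lies along the fixture's y at x = +85, z = 90 mm. Its steel cheeks stand at fixture x 69 to 103, |y| below 30 at the foot and 23 above, up to z = 100.
- cover: Loose aluminium cover plate, 90 (x) by 100 (y) by 14 mm, 0.2 to 0.4 kg, same outline as the cell. Origin: centre of its underside; axes as the fixture's when square. Starts flat on the cell, 14 to 26 mm too far to the front and to the right, turned up to 0.18 rad. Too wide to grip; slides when pushed at its edge. In place, touching rail and pin, its origin is at fixture (0, 0, 42) mm.
- crossbar (a point): Middle of the round crossbar at the free end of the hold-down arm, on its axis, 160 mm from the hinge axis. The bar lies along the fixture's y, 116 mm long; its outer 40 mm on each side are black grips of 14 mm diameter, centred 38 mm from the middle. The arm (16 mm wide, 10 mm thick) joins the bar in the middle: grip left or right of it.
- hold_arm (a joint): Hold-down arm angle (rad). 0: level, pointing to the fixture's front, its rubber foot (24 mm diameter, 85 mm from the hinge) resting on the flat cover. Grows swinging up and back: crossbar at fixture x = 85 - 160 cos, z = 90 + 160 sin mm. Stop at 1.80. Stiff hinge (0.3 N m): stays where left; pressed down at the bar with 8 to 15 N, the foot keeps pressing. Starts at 0.08 to 1.78; above 1.6 clear.
- marker: Bystander, leave alone: marker pen 135 mm long, 17 mm thick, lying to the right of the fixture. Origin: centre of its underside.
- fuse_box: Bystander, leave alone: small carton 36 x 62 x 22 mm, right of the fixture's rear. Origin: centre of its underside.
- spring_clamp: Bystander, leave alone: black spring clamp 94 mm long, 32 mm high, left of the fixture's front. Origin: centre of its underside.
- spanner: Bystander, leave alone: double-ended spanner 147 mm long, 8 mm thick, at the front of the worktop. Origin: centre of its underside.
Not all that is in view belongs to the job. Of the things that look like the cover, the largest one is meant.

How it is judged:
By the outcome, as a careful person would: the job done as asked, in the order asked, and still so for the second after the job is handed in, with the robot touching nothing.
It also fails if it takes over 67 s, if anything falls off the work surface, if the arm or the gripper's body presses on something with over 40 N, if the wrist force passes 120 N, or if a joint passes its speed limit or range.

### The arm

A 6-joint arm with a two-finger parallel gripper is mounted at the origin on a cart in front of the work surface, level with it; the furniture and walls round the work are solid. World frame = base frame: x ahead of the robot, y to its left, z up, the work surface at z = 0. Lengths are in mm, angles in rad, forces in N, time in s.
With the tool pointing down it reaches from about 350 to 875 mm from the base axis. Payload 4.2 kg.
Tool frame: the origin (TCP) lies midway between the tips of the shut fingers; the grasp point (between the pads) lies 19 mm behind it (env.grip_depth is the distance from the TCP to the grasp point, in mm); z points along the fingers, y is the line along which they close (so a half turn about z gives the same grasp; the last joint's range is limited). The gripper opens to 87 mm and grips with 3 to 60 N. Pads are 19 mm wide; open, the fingers measure 117 mm over their backs; the gripper's body (75 mm by 190 mm) begins 51 mm behind the grasp point.
Start: joints at [1.461, 0.385, 0.008, 0, -1.194, -0.259], TCP at [225.277, 582.966, 222.55] pointing down, gripper open.
Joint ranges: [-3.14, 3.14], [-1.21, 2.06], [-1.07, 1.41], [-3.16, 2.05], [-2.99, -0.16], [-3.1, 3.1]. Speed limits (rad/s): [2.79, 2.79, 3.14, 3.14, 3.14, 3.14].

### API

Orientations are given as a unit quaternion [x, y, z, w].
In Python, from workcell import env gives the robot as it stands. The module is installed in compiled form; this text tells all that it offers.
- The arm moves only by the tool servo_tool, never from a script. Its argument "rows" is a list of rows, each an object of numbers: "ax", "ay", "az": the turn, a rotation vector about the tool's x, y, z in rad; "tx", "ty", "tz": the shift along the tool's x, y, z in m; "claw": the closure, from -1 (fully open) to 1 (shut). A call has 1 to 10 rows; each row shifts and turns the commanded pose from where the row before left it, along the tool's axes as they then stand; what a row does not reach is not made up. A row lasts 1/8 s, in which the tool goes at most 62.5 mm and 10.7 degrees, less where a joint would pass 70% of its speed; a pose out of reach is approached as far as the arm can. A call is refused whole if a number of a shift passes 0.0625 or a number of a turn 0.188, either way. A call with a gripper value outside its range is refused whole. The fingers move at their own pace and stop on an object; "force" is the grip in N (left out, the last holds). Time passes only in rows, so rows that do not move let the fingers close. It gives the time, the measured TCP pose, the force, the opening and the grip force at its end, in the units of the state.
- env.read_state(): the state, without advancing time (a new reading comes with each control period).
- env.capture(name): name is "scene" or "top" or "wrist"; returns the picture (384x512x3 uint8, red, green, blue); there is no depth.
- env.get_calibration(name): a dict with "K" (3x3 intrinsics, pixels), "R" (3x3) and "t" (3): a world point X has camera coordinates R X + t. Camera axes: x right, y down, z forward; pixel columns grow to the right and rows downward; lengths in mm; the calibration is good to about 2 mm. A picture is of the moment at which its call begins: read the wrist's pose just before it. get_calibration takes no time and is no camera call; for the wrist camera it gives the pose at the moment of the call.
- env.sign_off(): hands the job in; it is judged then, once.
Trained networks look in the newest picture that a camera, given by its name, has taken for a name from the list of things; names that differ only in an ending like _2 or _b are one class to them, and where a whole thing is asked for, a point or a joint stands for the part that bears it (a point fixed in the world has none). Each returns a list of dicts, best first, with "score" (0 to 1); they miss things now and then, are a little off and sometimes report something else, mostly with a low value. They report only what shows in the picture. A call takes as long as a camera call. They do not tell look-alikes from the thing itself.
- env.recognise(camera, target): "location" ([x, y, z] in mm, in the coordinates of the camera as it stood for that picture, good to about 4 mm: the middle of the surface that is visible of it).
- env.landmark_of(camera, target): "location" ([x, y, z] in mm, in the coordinates of the camera as it stood for that picture, good to about 4 mm: a listed point, or the origin of a listed thing).
The state is a dict: "clock": time; "qpos": joint angles; "joint_vel": joint speeds; "effort": joint torques, N m; "position": TCP position; "eef_rot": TCP orientation; "ft_force": force on the tool from outside, world axes, zero at the start; "ft_torque": the same for the moment, N m; "opening": finger opening in mm; "grip_force": force on a finger pad.
Only numpy, scipy, OpenCV 4.12 (cv2) and the standard library are available. Lean on these libraries where they do the work, as an engineer would, in place of code of your own. Each camera call takes 0.05 s, during which the arm holds its last target. There are 200 camera calls.

## Working session

There is one attempt and no reset: what is moved stays moved. The work goes in short steps, Python scripts to look and compute and a tool call to move; the robot and the scene stay as the last step left them, time stands still between calls to the robot, and variables do not carry over. Pictures are saved under pics/ and viewed, at most 12 in all, crops included, and the job is handed in when it is done.

Besides the shell and the picture viewer there is one more tool, called as name([rows], argument=value, ...), one row to a line, values as JSON. servo_tool: Moves the arm, as the interface text tells. Its arguments: {"type":"object","properties":{"rows":{"type":"array"},"force":{"type":"number"}},"required":["rows"]}

```bash
mkdir -p pics; cat > h.py <<'E'
from workcell import env
import numpy as np, cv2
from scipy.spatial.transform import Rotation as Ro
def snap(n,f):
    c=env.get_calibration(n); im=env.capture(n); cv2.imwrite(f'pics/{f}.png',im[:,:,::-1]); return c,im
def w(c,p): return np.array(c['R']).T@(np.array(p)-np.array(c['t']))
def proj(c,X):
    p=np.array(c['K'])@(np.array(c['R'])@np.array(X,float)+np.array(c['t'])); return p[:2]/p[2]
def ray(c,u,v,z):
    R=np.array(c['R']);o=-R.T@np.array(c['t']);d=R.T@np.linalg.inv(c['K'])@[u,v,1]; return o+d*(z-o[2])/d[2]
E
python3 - <<'E'
from h import *
s=env.read_state();print(s['clock'],s['position'],s['eef_rot'],s['opening'])
ims=[]
for n in('scene','top'):
    c,im=snap(n,n+'0')
    print(n,w(c,[0,0,0]).round())
    for t in('fixture','rear_rail','left_pin','hinge','cover','crossbar'):
        print(t,[(w(c,d['location']).round(0).tolist(),round(d['score'],2)) for d in env.landmark_of(n,t)[:3]])
    ims.append(im)
E
```

```text
0.0 [225.10399527 582.41805238 221.48174736] [ 9.83025907e-01 -1.83463676e-01 -1.48940055e-04  1.05954797e-03] 87.34689177549359
scene [  11. -413.  651.]
fixture [([534.0, -84.0, -3.0], 0.91)]
rear_rail [([588.0, -83.0, 53.0], 0.97)]
left_pin [([538.0, -35.0, 49.0], 0.59)]
hinge [([625.0, -83.0, 93.0], 0.57), ([649.0, -220.0, -2.0], 0.56)]
cover [([556.0, -318.0, 0.0], 0.87), ([520.0, -107.0, 42.0], 0.56), ([463.0, 112.0, -1.0], 0.56)]
crossbar []
top [ 351. -113.  991.]
fixture [([540.0, -82.0, -3.0], 0.82)]
rear_rail [([588.0, -82.0, 52.0], 0.63)]
left_pin []
hinge [([626.0, -86.0, 89.0], 0.74)]
cover [([552.0, -317.0, -6.0], 0.72), ([523.0, -103.0, 42.0], 0.68), ([463.0, 117.0, -2.0], 0.67)]
crossbar [([565.0, -88.0, 241.0], 0.8)]
```

View pics/scene0.png

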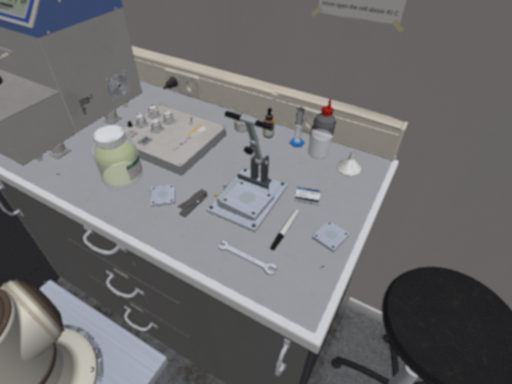

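View pics/top0.png

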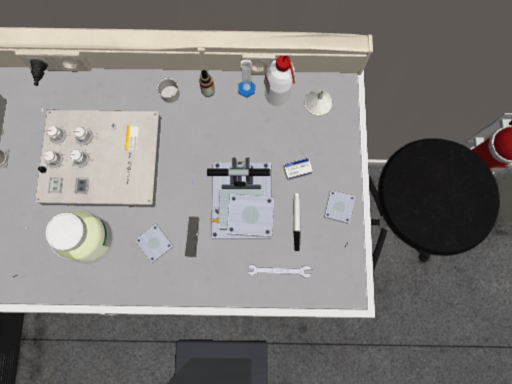

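Things that could be taken for the cover: top view (250,213) on the fixture, (340,207) to the right on the table and (154,243) to the left on the table. The two table plates are smaller and lie at z≈0, so I choose the one on the cell. The bar at (565,-88,241) puts the arm at about 1.18 rad, so it has to be swung up first.

```bash
python3 - <<'E'
import cv2
a=cv2.imread('pics/top0.png')[150:262,130:370]; cv2.imwrite('pics/crop.png',cv2.resize(a,None,fx=3.3,fy=3.3,interpolation=cv2.INTER_CUBIC))
E
```

```text
(no output)
```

View pics/crop.png

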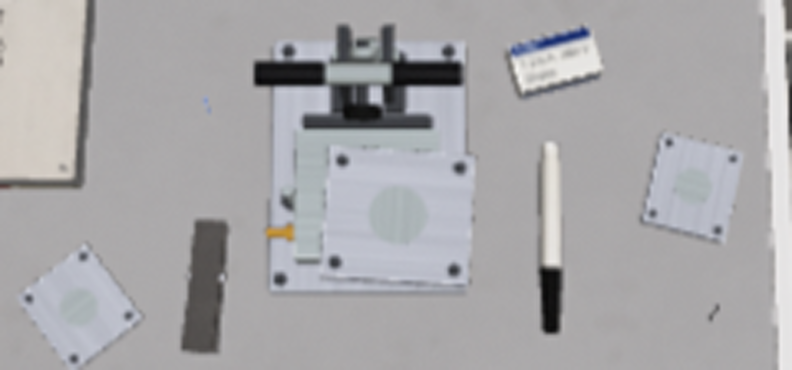

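servo_tool([
  {"az":-0.184,"claw":1},
  {"az":-0.184,"claw":1},
  {"tx":0.02,"ty":0.055,"claw":1},
  {"tx":0.025,"ty":0.055,"claw":1},
  {"tx":0.025,"ty":0.055,"claw":1},
  {"tx":0.025,"ty":0.055,"claw":1},
  {"tx":0.025,"ty":0.055,"claw":1},
  {"tx":0.025,"ty":0.055,"claw":1},
  {"tx":0.025,"ty":0.055,"claw":1},
  {"claw":1},
])

```text
validation failed for argument at $.ro...
```

The crop shows the cover at crop (398,215) on the cell. It is clearly the largest plate, turned slightly clockwise. The crossbar spans (255–462, 73), and the fixture is nearly axis-parallel. The move was refused, so I'll retry with every field filled in.

servo_tool([
  {"ax":0,"ay":0,"az":-0.184,"tx":0,"ty":0,"tz":0,"claw":1},
  {"ax":0,"ay":0,"az":-0.184,"tx":0,"ty":0,"tz":0,"claw":1},
  {"ax":0,"ay":0,"az":0,"tx":0.02,"ty":0.055,"tz":0,"claw":1},
  {"ax":0,"ay":0,"az":0,"tx":0.025,"ty":0.055,"tz":0,"claw":1},
  {"ax":0,"ay":0,"az":0,"tx":0.025,"ty":0.055,"tz":0,"claw":1},
  {"ax":0,"ay":0,"az":0,"tx":0.025,"ty":0.055,"tz":0,"claw":1},
  {"ax":0,"ay":0,"az":0,"tx":0.025,"ty":0.055,"tz":0,"claw":1},
  {"ax":0,"ay":0,"az":0,"tx":0.025,"ty":0.055,"tz":0,"claw":1},
  {"ax":0,"ay":0,"az":0,"tx":0.025,"ty":0.055,"tz":0,"claw":1},
  {"ax":0,"ay":0,"az":0,"tx":0,"ty":0,"tz":0,"claw":1},
])

```text
clock: 1.95
position: [395.7, 194.6, 222.8]
eef_rot: [1.0, -0.003, 0.0, -0.0]
ft_force: [-0.0, -0.2, 0.4]
opening: 1.8
grip_force: 0.0
```

servo_tool([
  {"ax":0,"ay":0,"az":0,"tx":0.021,"ty":0.0485,"tz":0,"claw":1},
  {"ax":0,"ay":0,"az":0,"tx":0.021,"ty":0.0485,"tz":0,"claw":1},
  {"ax":0,"ay":0,"az":0,"tx":0.021,"ty":0.0485,"tz":0,"claw":1},
  {"ax":0,"ay":0,"az":0,"tx":0.021,"ty":0.0485,"tz":0,"claw":1},
  {"ax":0,"ay":0,"az":0,"tx":0.021,"ty":0.0485,"tz":0,"claw":1},
  {"ax":0,"ay":0,"az":0,"tx":0,"ty":0,"tz":0,"claw":1},
])

```text
clock: 2.7
position: [500.9, -46.6, 222.1]
eef_rot: [1.0, -0.002, -0.0, 0.0]
ft_force: [-0.3, 0.6, -0.2]
opening: 0.4
grip_force: 0.0
```

```bash
python3 - <<'E'
from h import *
print(env.read_state()['position'])
c,im=snap('wrist','w1')
print(w(c,[0,0,0]).round())
for t in('fixture','rear_rail','left_pin','hinge','cover','crossbar'):
    print(t,[(w(c,d['location']).round(0).tolist(),round(d['score'],2)) for d in env.landmark_of('wrist',t)[:3]])
E
```

```text
[500.86399531 -46.5899386  222.14146701]
[584. -46. 384.]
fixture []
rear_rail [([590.0, -84.0, 51.0], 0.81)]
left_pin [([537.0, -32.0, 49.0], 0.95), ([523.0, -106.0, 45.0], 0.59)]
hinge [([625.0, -84.0, 88.0], 0.64)]
cover [([524.0, -108.0, 44.0], 0.92), ([462.0, 116.0, 4.0], 0.91), ([553.0, -319.0, -1.0], 0.8)]
crossbar [([568.0, -81.0, 236.0], 0.87)]
```

View pics/w1.png

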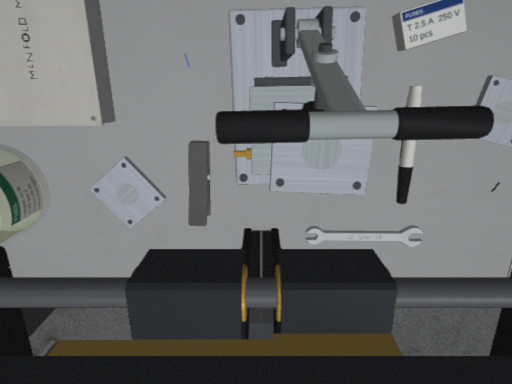

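The wrist view agrees with the measurements. The bar's left grip is at px (265,126), the cover is askew at (322,150), the pin and nipple are on the left, and the fixture is turned about +0.02 rad. Now I'll push the bar back.

servo_tool([
  {"ax":0,"ay":0,"az":-0.022,"tx":0,"ty":0,"tz":0.008,"claw":1},
  {"ax":0,"ay":0,"az":0,"tx":0.03,"ty":0,"tz":0,"claw":1},
  {"ax":0,"ay":0,"az":0,"tx":0.015,"ty":0,"tz":0,"claw":1},
  {"ax":0,"ay":0,"az":0,"tx":0.015,"ty":0,"tz":0,"claw":1},
  {"ax":0,"ay":0,"az":0,"tx":0.015,"ty":0,"tz":0,"claw":1},
  {"ax":0,"ay":0,"az":0,"tx":0.015,"ty":0,"tz":0,"claw":1},
  {"ax":0,"ay":0,"az":0,"tx":0.015,"ty":0,"tz":0,"claw":1},
  {"ax":0,"ay":0,"az":0,"tx":0.015,"ty":0,"tz":0,"claw":1},
  {"ax":0,"ay":0,"az":0,"tx":0.01,"ty":0,"tz":0,"claw":1},
  {"ax":0,"ay":0,"az":0,"tx":0,"ty":0,"tz":0,"claw":1},
])

```text
clock: 4.3
position: [630.8, -41.9, 213.9]
eef_rot: [1.0, 0.011, 0.0, -0.0]
ft_force: [-0.2, -0.0, 0.8]
opening: 0.1
grip_force: 0.0
```

servo_tool([
  {"ax":0,"ay":0,"az":0,"tx":-0.03,"ty":0,"tz":0,"claw":1},
  {"ax":0,"ay":0,"az":0,"tx":-0.05,"ty":0.015,"tz":0,"claw":1},
  {"ax":0,"ay":0,"az":0,"tx":-0.05,"ty":0.02,"tz":0,"claw":0.3},
  {"ax":0,"ay":0,"az":0,"tx":-0.05,"ty":0.02,"tz":0,"claw":0.3},
  {"ax":0,"ay":0,"az":0,"tx":-0.03,"ty":0,"tz":0,"claw":0.3},
  {"ax":0,"ay":0,"az":0,"tx":0,"ty":0,"tz":0,"claw":0.3},
])

```text
clock: 5.05
position: [419.5, -101.6, 215.4]
eef_rot: [1.0, 0.01, 0.001, -0.0]
ft_force: [0.4, 0.0, 0.3]
opening: 27.8
grip_force: 0.0
```

```bash
python3 - <<'E'
from h import *
s=env.read_state();print(s['position'],s['opening'])
for n in('wrist','top','scene'):
    c,im=snap(n,n+'2')
    for t in('fixture','rear_rail','left_pin','hinge','cover','crossbar'):
        print(n,t,[(w(c,d['location']).round(0).tolist(),round(d['score'],2)) for d in env.landmark_of(n,t)[:2]])
    if n=='wrist': cw=c
f=np.array([540,-84]);
import pickle;pickle.dump(cw,open('cw.pkl','wb'))
E
```

```text
[ 419.48726358 -101.6441032   215.4339654 ] 27.830872558618893
wrist fixture []
wrist rear_rail []
wrist left_pin [([537.0, -32.0, 53.0], 0.87)]
wrist hinge []
wrist cover [([521.0, -106.0, 43.0], 0.81), ([462.0, 118.0, 1.0], 0.73)]
wrist crossbar []
top fixture []
top rear_rail [([586.0, -81.0, 54.0], 0.78)]
top left_pin []
top hinge [([625.0, -84.0, 88.0], 0.97)]
top cover [([549.0, -318.0, -4.0], 0.82)]
top crossbar [([648.0, -85.0, 250.0], 0.75)]
scene fixture [([535.0, -90.0, -4.0], 0.8), ([591.0, -83.0, 51.0], 0.71)]
scene rear_rail [([592.0, -83.0, 53.0], 0.98)]
scene left_pin [([543.0, -31.0, 48.0], 0.83), ([520.0, -220.0, -2.0], 0.57)]
scene hinge [([626.0, -86.0, 91.0], 0.71)]
scene cover [([558.0, -317.0, -0.0], 0.76), ([465.0, 112.0, -1.0], 0.68)]
scene crossbar [([649.0, -85.0, 249.0], 0.6)]
```

View pics/wrist2.png

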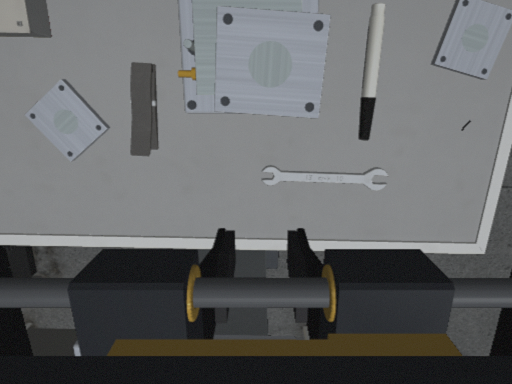

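The arm is up: the bar is at x≈648, z≈250, about 1.72 rad. The cover's corners are at px (218,8), (329,15), (320,118), (213,113).

```bash
python3 - <<'E'
from h import *
import pickle;c=pickle.load(open('cw.pkl','rb'))
P=[ray(c,u,v,56)[:2] for u,v in[(218,8),(329,15),(320,118),(213,113)]]
print(np.round(P,1),np.mean(P,0).round(1),[np.linalg.norm(P[i]-P[i-1]).round(1) for i in range(4)])
d=P[3]-P[2]; e=P[0]-P[3];print(np.arctan2(-d[0],d[1]),np.arctan2(e[1],e[0]))
for n,q,z in(('plateBL',(186,110),12),('cell L edge',(195,94),42),('tipL',(187,0),12)): print(n,ray(c,*q,z).round(1))
# yaw / origin from edges: plate left edge
for q in((181,0),(184,60),(187,112)): print(ray(c,*q,12).round(1))
E
```

```text
[[ 567.4  -60.1]
 [ 563.8 -157.3]
 [ 475.2 -155.9]
 [ 477.8  -53.6]] [ 521.  -106.8] [np.float64(89.8), np.float64(97.3), np.float64(88.6), np.float64(102.3)]
-0.02581122387486377 -0.0719508801984409
plateBL [477.1 -18.4  12. ]
cell L edge [494.6 -34.5  42. ]
tipL [582.7 -24.4  12. ]
[582.6 -18.5  12. ]
[527.5 -18.7  12. ]
[475.  -19.4  12. ]
```

servo_tool([
  {"ax":0,"ay":0,"az":0,"tx":0.01,"ty":0.005,"tz":0.045,"claw":-0.15},
  {"ax":0,"ay":0,"az":0,"tx":0.005,"ty":0,"tz":0.045,"claw":-0.15},
  {"ax":0,"ay":0,"az":0,"tx":0,"ty":0,"tz":0.045,"claw":-0.15},
  {"ax":0,"ay":0,"az":0,"tx":0,"ty":0,"tz":0.034,"claw":-0.15},
  {"ax":0,"ay":0,"az":0,"tx":0.015,"ty":0,"tz":0,"claw":-0.15},
  {"ax":0,"ay":0,"az":0,"tx":0.01,"ty":0,"tz":0,"claw":-0.15},
  {"ax":0,"ay":0,"az":0,"tx":0,"ty":0,"tz":0,"claw":-0.15},
])

```text
clock: 6.98
position: [463.6, -105.4, 47.1]
eef_rot: [1.0, 0.011, 0.002, -0.0]
ft_force: [0.1, -0.9, 0.6]
opening: 49.9
grip_force: 0.0
```

servo_tool([
  {"ax":0,"ay":0,"az":0,"tx":0.005,"ty":0,"tz":0,"claw":-0.15},
  {"ax":0,"ay":0,"az":0,"tx":0.005,"ty":0,"tz":0,"claw":-0.15},
  {"ax":0,"ay":0,"az":0,"tx":0.004,"ty":0,"tz":0,"claw":-0.15},
  {"ax":0,"ay":0,"az":0,"tx":0.003,"ty":0,"tz":0,"claw":-0.15},
])

```text
clock: 7.48
position: [477.7, -105.3, 45.6]
eef_rot: [1.0, 0.011, -0.001, 0.0]
ft_force: [-2.6, -0.4, 1.7]
opening: 49.9
grip_force: 1.5
```

servo_tool([
  {"ax":0,"ay":0,"az":0,"tx":0.002,"ty":0,"tz":0,"claw":-0.15},
  {"ax":0,"ay":0,"az":0,"tx":0.001,"ty":0,"tz":0,"claw":-0.15},
])

```text
clock: 7.72
position: [481.0, -105.2, 45.5]
eef_rot: [1.0, 0.011, -0.0, 0.0]
ft_force: [-3.4, -0.6, 2.2]
opening: 50.2
grip_force: 1.6
```

Contact, sliding at about 3 N. I'll continue in small steps.

servo_tool([
  {"ax":0,"ay":0,"az":0,"tx":0.002,"ty":0,"tz":0,"claw":-0.15},
  {"ax":0,"ay":0,"az":0,"tx":0.001,"ty":0,"tz":0,"claw":-0.15},
])

```text
clock: 7.98
position: [484.2, -105.1, 45.5]
eef_rot: [1.0, 0.011, 0.0, -0.0]
ft_force: [-2.7, 0.1, 1.5]
opening: 50.1
grip_force: 1.7
```

servo_tool([
  {"ax":0,"ay":0,"az":0,"tx":0.002,"ty":0,"tz":0,"claw":-0.15},
])

```text
clock: 8.1
position: [484.3, -105.1, 45.3]
eef_rot: [1.0, 0.01, -0.002, -0.0]
ft_force: [-7.2, 1.5, 5.4]
opening: 49.7
grip_force: 3.7
```

servo_tool([
  {"ax":0,"ay":0,"az":0,"tx":0.001,"ty":0,"tz":0,"claw":-0.15},
])

```text
clock: 8.22
position: [484.3, -105.2, 45.1]
eef_rot: [1.0, 0.01, -0.003, 0.0]
ft_force: [-7.7, 1.5, 5.2]
opening: 49.9
grip_force: 4.1
```

servo_tool([
  {"ax":0,"ay":0,"az":0,"tx":0.002,"ty":0,"tz":0,"claw":-0.15},
  {"ax":0,"ay":0,"az":0,"tx":0.001,"ty":0,"tz":0,"claw":-0.15},
])

```text
clock: 8.48
position: [484.3, -105.3, 44.7]
eef_rot: [1.0, 0.01, -0.006, 0.0]
ft_force: [-12.9, 1.1, 9.1]
opening: 50.1
grip_force: 6.4
```

```bash
python3 - <<'E'
from h import *
s=env.read_state();print(s['position'],s['ft_force'],s['ft_torque'])
c,im=snap('wrist','w3')
print(c)
cv2.imwrite('pics/w3c.png',cv2.resize(im[100:300,130:400,::-1],None,fx=2.9,fy=2.9))
c,im=snap('top','t3')
E
```

```text
[ 484.3397827  -105.29706642   44.67288921] [-12.91954244   1.13018657   9.13712166] [0.52714225 3.74877862 0.07704689]
{'K': array([[329.7733414 ,   0.        , 260.78909071],
       [  0.        , 329.7733414 , 190.38321115],
       [  0.        ,   0.        ,   1.        ]]), 'R': array([[ 1.89558988e-02, -9.99820162e-01,  5.63157406e-04],
       [-9.49468830e-01, -1.78247725e-02,  3.13354780e-01],
       [-3.13288389e-01, -6.47462190e-03, -9.49635964e-01]]), 't': array([-113.18838799,  474.43170717,  373.31646533])}
```

View pics/w3.png

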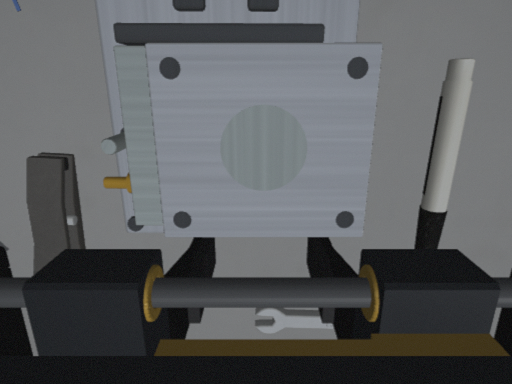

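The cover now sits square against the rail (its back edge at row 44 meets the rail) with a left gap of about 20 mm (px 118–150). For the side push I'd rather keep the camera mount away from the raised bar, so I'm checking the last joint's room for a half turn.

servo_tool([
  {"ax":0,"ay":0,"az":0,"tx":-0.02,"ty":0,"tz":0,"claw":-0.15},
  {"ax":0,"ay":0,"az":0,"tx":-0.02,"ty":0,"tz":0,"claw":1},
  {"ax":0,"ay":0,"az":0,"tx":0,"ty":0.02,"tz":-0.05,"claw":1},
])

```text
clock: 8.95
position: [447.8, -125.4, 93.4]
eef_rot: [1.0, 0.011, -0.003, -0.0]
ft_force: [1.3, 0.1, 0.0]
opening: 37.6
grip_force: 0.0
```

```bash
python3 - <<'E'
from h import *
s=env.read_state();print(s['position'],s['qpos'],s['eef_rot'])
import pickle
c=env.get_calibration('wrist')
# previous view geometry
c={'K':np.array([[329.77,0,260.79],[0,329.77,190.38],[0,0,1]]),'R':np.array([[1.89558988e-02,-9.99820162e-01,5.63157406e-04],[-9.49468830e-01,-1.78247725e-02,3.13354780e-01],[-3.13288389e-01,-6.47462190e-03,-9.49635964e-01]]),'t':np.array([-113.188,474.432,373.316])}
for n,q,z in(('BR',(381,45),56),('FR',(368,237),56),('BL',(150,45),56),('FL',(165,237),56),('pin',(109,146),52),('railL',(118,27),52),('railR',(323,26),52),('railfl',(118,44),52),('railfr',(323,42),52)): print(n,ray(c,*q,z).round(1))
E
```

```text
[ 447.81419773 -125.40833576   93.41548479] [ 7.73100318e-02  2.65802011e-01 -5.44866258e-01 -8.46947367e-04
 -7.67068551e-01  1.51686811e+00] [ 9.99929128e-01  1.13846932e-02 -3.48197365e-03 -6.46617335e-05]
BR [ 585.  -152.3   56. ]
FR [ 496.5 -157.6   56. ]
BL [583.2 -55.8  56. ]
FL [494.6 -55.7  56. ]
pin [539.4 -31.5  52. ]
railL [590.3 -41.7  52. ]
railR [ 592.3 -128.2   52. ]
railfl [583.7 -40.9  52. ]
railfr [ 586.1 -128.7   52. ]
```

servo_tool([
  {"ax":0,"ay":0,"az":0.185,"tx":0,"ty":0,"tz":0,"claw":1},
  {"ax":0,"ay":0,"az":0.185,"tx":0,"ty":0,"tz":0,"claw":1},
  {"ax":0,"ay":0,"az":0.185,"tx":0,"ty":0,"tz":0,"claw":1},
  {"ax":0,"ay":0,"az":0.185,"tx":0,"ty":0,"tz":0,"claw":1},
  {"ax":0,"ay":0,"az":0.185,"tx":0,"ty":0,"tz":0,"claw":1},
  {"ax":0,"ay":0,"az":0.185,"tx":0,"ty":0,"tz":0,"claw":1},
  {"ax":0,"ay":0,"az":0.185,"tx":0,"ty":0,"tz":0,"claw":1},
  {"ax":0,"ay":0,"az":0.185,"tx":0,"ty":0,"tz":0,"claw":1},
  {"ax":0,"ay":0,"az":0.185,"tx":0,"ty":0,"tz":0,"claw":1},
])

```text
clock: 10.07
position: [452.5, -125.7, 96.0]
eef_rot: [-0.679, 0.734, -0.001, 0.002]
ft_force: [-0.5, 0.3, 0.5]
opening: 0.0
grip_force: 0.0
```

servo_tool([
  {"ax":0,"ay":0,"az":0.185,"tx":0,"ty":0,"tz":0,"claw":1},
  {"ax":0,"ay":0,"az":0.185,"tx":0,"ty":0,"tz":0,"claw":1},
  {"ax":0,"ay":0,"az":0.185,"tx":0,"ty":0,"tz":0,"claw":1},
  {"ax":0,"ay":0,"az":0.185,"tx":0,"ty":0,"tz":0,"claw":1},
  {"ax":0,"ay":0,"az":0.185,"tx":0,"ty":0,"tz":0,"claw":1},
  {"ax":0,"ay":0,"az":0.185,"tx":0,"ty":0,"tz":0,"claw":1},
  {"ax":0,"ay":0,"az":0.185,"tx":0,"ty":0,"tz":0,"claw":1},
  {"ax":0,"ay":0,"az":0.182,"tx":0,"ty":0,"tz":0,"claw":1},
  {"ax":0,"ay":0,"az":0,"tx":0,"ty":0,"tz":0,"claw":1},
])

```text
clock: 11.2
position: [452.0, -125.7, 96.0]
eef_rot: [-0.012, 1.0, -0.0, 0.002]
ft_force: [0.5, -0.1, 0.3]
opening: 0.6
grip_force: 0.0
```

servo_tool([
  {"ax":0,"ay":0,"az":0,"tx":0,"ty":-0.045,"tz":0,"claw":1},
  {"ax":0,"ay":0,"az":0,"tx":-0.03,"ty":-0.025,"tz":0,"claw":1},
  {"ax":0,"ay":0,"az":0,"tx":-0.04,"ty":0.0,"tz":0,"claw":1},
  {"ax":0,"ay":0,"az":0,"tx":-0.018,"ty":0,"tz":0.02,"claw":1},
  {"ax":0,"ay":0,"az":0,"tx":0,"ty":0,"tz":0.03,"claw":1},
  {"ax":0,"ay":0,"az":0,"tx":0,"ty":0,"tz":0,"claw":1},
])

```text
clock: 11.95
position: [538.8, -193.8, 43.4]
eef_rot: [-0.012, 1.0, 0.0, -0.002]
ft_force: [0.6, -0.2, -0.0]
opening: 0.3
grip_force: 0.0
```

servo_tool([
  {"ax":0,"ay":0,"az":0,"tx":-0.001,"ty":0.01,"tz":-0.003,"claw":1},
  {"ax":0,"ay":0,"az":0,"tx":0,"ty":0.008,"tz":0,"claw":1},
  {"ax":0,"ay":0,"az":0,"tx":0,"ty":0.005,"tz":0,"claw":1},
  {"ax":0,"ay":0,"az":0,"tx":0,"ty":0.004,"tz":0,"claw":1},
  {"ax":0,"ay":0,"az":0,"tx":0,"ty":0.004,"tz":0,"claw":1},
])

```text
clock: 12.58
position: [540.4, -163.0, 49.0]
eef_rot: [-0.011, 1.0, -0.0, 0.0]
ft_force: [-0.6, -2.2, 1.7]
opening: 0.1
grip_force: 1.4
```

servo_tool([
  {"ax":0,"ay":0,"az":0,"tx":0,"ty":0.003,"tz":0,"claw":1},
  {"ax":0,"ay":0,"az":0,"tx":0,"ty":0.003,"tz":0,"claw":1},
])

```text
clock: 12.82
position: [540.3, -157.4, 48.9]
eef_rot: [-0.01, 1.0, -0.0, 0.0]
ft_force: [-0.3, -3.7, 2.4]
opening: 0.6
grip_force: 1.8
```

servo_tool([
  {"ax":0,"ay":0,"az":0,"tx":0,"ty":0.002,"tz":0,"claw":1},
  {"ax":0,"ay":0,"az":0,"tx":0,"ty":0.002,"tz":0,"claw":1},
])

```text
clock: 13.08
position: [540.2, -153.0, 48.6]
eef_rot: [-0.01, 1.0, -0.0, 0.0]
ft_force: [-0.2, -3.6, 1.8]
opening: 0.4
grip_force: 1.6
```

servo_tool([
  {"ax":0,"ay":0,"az":0,"tx":0,"ty":0.002,"tz":0,"claw":1},
  {"ax":0,"ay":0,"az":0,"tx":0,"ty":0.001,"tz":0,"claw":1},
])

```text
clock: 13.32
position: [540.1, -149.8, 48.6]
eef_rot: [-0.01, 1.0, -0.0, 0.0]
ft_force: [0.7, -2.7, 2.5]
opening: 0.3
grip_force: 1.6
```

servo_tool([
  {"ax":0,"ay":0,"az":0,"tx":0,"ty":0.002,"tz":0,"claw":1},
])

```text
clock: 13.45
position: [540.1, -147.9, 48.6]
eef_rot: [-0.01, 1.0, -0.0, 0.0]
ft_force: [0.5, -2.6, 1.9]
opening: 0.3
grip_force: 1.5
```

servo_tool([
  {"ax":0,"ay":0,"az":0,"tx":0,"ty":0.002,"tz":0,"claw":1},
])

```text
clock: 13.58
position: [540.0, -145.8, 48.6]
eef_rot: [-0.01, 1.0, -0.0, 0.0]
ft_force: [-0.8, -3.2, 2.7]
opening: 0.3
grip_force: 1.6
```

servo_tool([
  {"ax":0,"ay":0,"az":0,"tx":0,"ty":0.002,"tz":0,"claw":1},
])

```text
clock: 13.7
position: [539.9, -144.7, 48.6]
eef_rot: [-0.011, 1.0, -0.001, -0.0]
ft_force: [0.4, -12.2, 0.4]
opening: 0.2
grip_force: 6.3
```

servo_tool([
  {"ax":0,"ay":0,"az":0,"tx":0,"ty":0.002,"tz":0,"claw":1},
])

```text
clock: 13.82
position: [539.7, -144.4, 48.7]
eef_rot: [-0.011, 1.0, -0.002, -0.001]
ft_force: [1.0, -19.9, -1.1]
opening: 0.3
grip_force: 10.2
```

```bash
python3 - <<'E'
from h import *
s=env.read_state();print(s['position'],s['ft_force'])
c,im=snap('scene','s4')
p=proj(c,[540,-86,56]);print(p)
x,y=p.astype(int);a=cv2.resize(im[y-50:y+50,x-65:x+65,::-1],None,fx=3,fy=3,interpolation=cv2.INTER_CUBIC)
c,im=snap('top','t4');p=proj(c,[540,-86,56]);print(p);x,y=p.astype(int)
b=cv2.resize(im[y-50:y+50,x-65:x+65,::-1],None,fx=3,fy=3,interpolation=cv2.INTER_CUBIC)
cv2.imwrite('pics/st4.png',np.hstack([a,b]))
E
```

```text
[ 539.655045   -144.44334816   48.65523335] [  0.99138795 -19.92676712  -1.07920324]
[242.34746099 189.50551396]
[240.98944228 206.39431346]
```

View pics/st4.png

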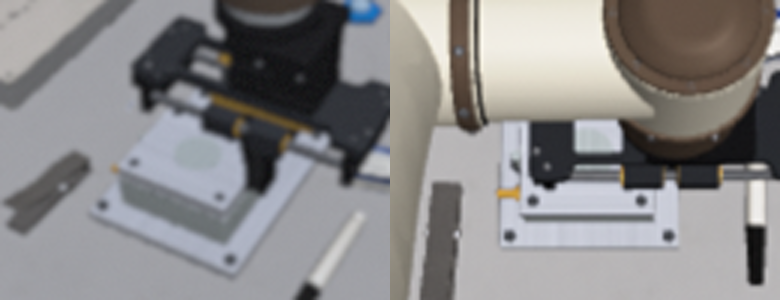

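The side push has reached the pin: the force jumped to 20 N at TCP y=-144.4. In both crops the cover is flush with the cell. Next I'll back off, go round to the front and give a light settling push at the rear.

servo_tool([
  {"ax":0,"ay":0,"az":0,"tx":0,"ty":-0.02,"tz":0,"claw":1},
  {"ax":0,"ay":0,"az":0,"tx":0,"ty":-0.015,"tz":-0.05,"claw":1},
  {"ax":0,"ay":0,"az":0,"tx":0.05,"ty":0,"tz":0,"claw":-0.15},
  {"ax":0,"ay":0,"az":0,"tx":0.045,"ty":0,"tz":0,"claw":-0.15},
  {"ax":0,"ay":0,"az":0,"tx":0,"ty":0.05,"tz":0,"claw":-0.15},
  {"ax":0,"ay":0,"az":0,"tx":0,"ty":0.045,"tz":0.02,"claw":-0.15},
  {"ax":0,"ay":0,"az":0,"tx":0,"ty":0,"tz":0.033,"claw":-0.15},
  {"ax":0,"ay":0,"az":0,"tx":0,"ty":0,"tz":0,"claw":-0.15},
])

```text
clock: 14.92
position: [441.5, -83.6, 43.7]
eef_rot: [-0.01, 1.0, 0.0, -0.003]
ft_force: [-0.7, 0.5, 0.5]
opening: 47.8
grip_force: 0.0
```

servo_tool([
  {"ax":0,"ay":0,"az":0,"tx":-0.02,"ty":0,"tz":-0.002,"claw":-0.15},
  {"ax":0,"ay":0,"az":0,"tx":-0.017,"ty":0,"tz":0,"claw":-0.15},
  {"ax":0,"ay":0,"az":0,"tx":-0.002,"ty":0,"tz":0,"claw":-0.15},
])

```text
clock: 15.3
position: [483.5, -83.5, 48.2]
eef_rot: [-0.01, 1.0, 0.0, 0.001]
ft_force: [0.0, 0.8, -0.3]
opening: 49.9
grip_force: 0.0
```

servo_tool([
  {"ax":0,"ay":0,"az":0,"tx":-0.002,"ty":0,"tz":0,"claw":-0.15},
])

```text
clock: 15.42
position: [483.9, -83.5, 47.9]
eef_rot: [-0.01, 1.0, 0.0, -0.0]
ft_force: [-2.8, 0.2, 1.9]
opening: 49.9
grip_force: 1.0
```

servo_tool([
  {"ax":0,"ay":0,"az":0,"tx":-0.002,"ty":0,"tz":0,"claw":-0.15},
])

```text
clock: 15.55
position: [484.0, -83.5, 47.5]
eef_rot: [-0.01, 1.0, -0.0, -0.002]
ft_force: [-5.9, 1.4, 3.2]
opening: 50.1
grip_force: 3.1
```

servo_tool([
  {"ax":0,"ay":0,"az":0,"tx":-0.002,"ty":0,"tz":0,"claw":-0.15},
])

```text
clock: 15.68
position: [484.0, -83.6, 47.0]
eef_rot: [-0.01, 1.0, -0.0, -0.005]
ft_force: [-8.5, 0.8, 5.5]
opening: 50.4
grip_force: 4.7
```

servo_tool([
  {"ax":0,"ay":0,"az":0,"tx":0.02,"ty":0,"tz":0,"claw":-0.15},
  {"ax":0,"ay":0,"az":0,"tx":0.02,"ty":-0.01,"tz":-0.02,"claw":-0.15},
  {"ax":0,"ay":0,"az":0,"tx":0,"ty":-0.01,"tz":-0.06,"claw":-0.15},
  {"ax":0,"ay":0,"az":0,"tx":0,"ty":-0.01,"tz":-0.06,"claw":-0.15},
  {"ax":0,"ay":0,"az":0,"tx":0,"ty":-0.01,"tz":-0.06,"claw":-0.15},
  {"ax":0,"ay":0,"az":0,"tx":0,"ty":0,"tz":-0.06,"claw":-0.15},
  {"ax":0,"ay":0,"az":-0.185,"tx":0,"ty":0,"tz":0,"claw":-0.15},
  {"ax":0,"ay":0,"az":-0.185,"tx":0,"ty":0,"tz":0,"claw":-0.15},
  {"ax":0,"ay":0,"az":-0.185,"tx":0,"ty":0,"tz":0,"claw":-0.15},
  {"ax":0,"ay":0,"az":-0.185,"tx":0,"ty":0,"tz":0,"claw":-0.15},
])

```text
clock: 16.92
position: [449.6, -123.8, 307.8]
eef_rot: [-0.374, 0.927, -0.0, 0.001]
ft_force: [-0.1, -0.0, 0.0]
opening: 50.1
grip_force: 0.0
```

servo_tool([
  {"ax":0,"ay":0,"az":-0.185,"tx":0,"ty":0,"tz":0,"claw":-0.15},
  {"ax":0,"ay":0,"az":-0.185,"tx":0,"ty":0,"tz":0,"claw":-0.15},
  {"ax":0,"ay":0,"az":-0.185,"tx":0,"ty":0,"tz":0,"claw":-0.15},
  {"ax":0,"ay":0,"az":-0.185,"tx":0,"ty":0,"tz":0,"claw":-0.15},
  {"ax":0,"ay":0,"az":-0.09,"tx":0,"ty":0,"tz":0,"claw":-0.15},
  {"ax":0,"ay":0,"az":0,"tx":0,"ty":0,"tz":0,"claw":-0.15},
])

```text
clock: 17.68
position: [449.5, -123.8, 307.7]
eef_rot: [0.714, -0.7, 0.0, -0.0]
ft_force: [0.0, 0.5, 0.5]
opening: 50.2
grip_force: 0.0
```

```bash
python3 - <<'E'
from h import *
s=env.read_state();print(s['position'],s['qpos'],Ro.from_quat(s['eef_rot']).as_matrix().round(3).tolist())
o=[]
for n in('scene','top'):
    c,im=snap(n,n+'5')
    for t in('cover','crossbar'): print(n,t,[(w(c,d['location']).round(0).tolist(),round(d['score'],2)) for d in env.landmark_of(n,t)[:3]])
    x,y=proj(c,[560,-86,56]).astype(int); o.append(cv2.resize(im[y-50:y+50,x-65:x+65,::-1],None,fx=3,fy=3,interpolation=cv2.INTER_CUBIC))
cv2.imwrite('pics/st5.png',np.hstack(o))
E
```

```text
[ 449.50943095 -123.79624001  307.70838161] [ 8.10806259e-02  5.41628135e-02 -2.10901253e-01 -1.31027869e-05
 -1.30456996e+00 -6.19791724e-02] [[0.019, -1.0, 0.001], [-1.0, -0.019, 0.0], [-0.0, -0.001, -1.0]]
scene cover [([555.0, -317.0, -0.0], 0.96), ([461.0, 113.0, -0.0], 0.88), ([540.0, -88.0, 40.0], 0.77)]
scene crossbar [([653.0, -86.0, 247.0], 0.68)]
top cover [([463.0, 117.0, 1.0], 0.95), ([550.0, -314.0, -5.0], 0.72)]
top crossbar [([650.0, -85.0, 252.0], 0.7)]
```

View pics/st5.png

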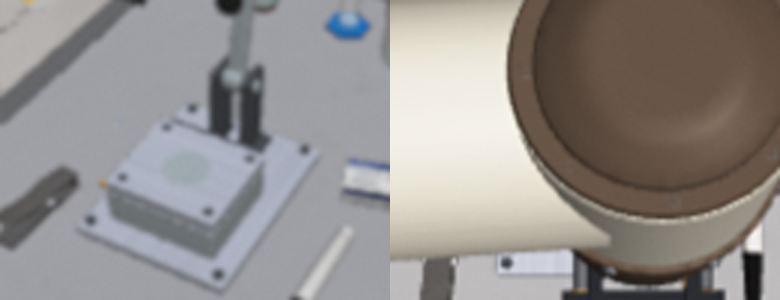

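The cover is square and flush on the cell. In the left crop its edges coincide with the block's, and the landmark reads (540,-88,40). Now I'll go above the bar's right grip.

servo_tool([
  {"ax":0,"ay":0,"az":0,"tx":0,"ty":-0.05,"tz":0,"claw":-0.15},
  {"ax":0,"ay":0,"az":0,"tx":0,"ty":-0.05,"tz":0,"claw":-0.15},
  {"ax":0,"ay":0,"az":0,"tx":0,"ty":-0.05,"tz":0,"claw":-0.15},
  {"ax":0,"ay":0,"az":0,"tx":0.004,"ty":-0.05,"tz":0,"claw":-0.15},
  {"ax":0,"ay":0,"az":0,"tx":0,"ty":0,"tz":0,"claw":-0.15},
])

```text
clock: 18.6
position: [651.8, -123.6, 303.6]
eef_rot: [0.714, -0.7, -0.002, 0.002]
ft_force: [-0.3, 0.7, -0.3]
opening: 49.9
grip_force: 0.0
```

```bash
python3 - <<'E'
from h import *
s=env.read_state();print(s['position'],s['qpos'])
c,im=snap('wrist','w6')
for t in('crossbar','hinge'): print(t,[(w(c,d['location']).round(0).tolist(),round(d['score'],2)) for d in env.landmark_of('wrist',t)[:3]])
for n in('scene','top'):
    c,im=snap(n,n+'6');print([(w(c,d['location']).round(0).tolist(),round(d['score'],2)) for d in env.landmark_of(n,'crossbar')[:3]])
E
```

```text
[ 651.78621837 -123.63160586  303.59596604] [ 5.56014027e-02  4.17171778e-01  2.57828686e-01 -4.55330356e-04
 -1.41608910e+00 -3.60622423e-02]
crossbar [([653.0, -83.0, 246.0], 0.83)]
hinge [([625.0, -86.0, 89.0], 0.68)]
[([654.0, -87.0, 245.0], 0.71)]
[([647.0, -81.0, 249.0], 0.74)]
```

View pics/w6.png

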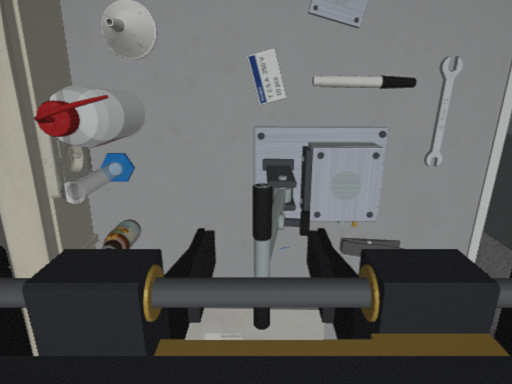

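The picture shows the bar (column 262) centred between the open fingers (210 and 315). Its right black grip is at rows 185–237, and the cover lies against the rail. Next I'll descend and grip.

servo_tool([
  {"ax":0,"ay":0,"az":0,"tx":0,"ty":0,"tz":0.03,"claw":-0.15},
  {"ax":0,"ay":0,"az":0,"tx":0,"ty":0,"tz":0.03,"claw":-0.15},
  {"ax":0,"ay":0,"az":0,"tx":0,"ty":0,"tz":0.016,"claw":-0.15},
  {"ax":0,"ay":0,"az":0,"tx":0,"ty":0,"tz":0,"claw":0.3},
  {"ax":0,"ay":0,"az":0,"tx":0,"ty":0,"tz":0,"claw":1},
  {"ax":0,"ay":0,"az":0,"tx":0,"ty":0,"tz":0,"claw":1},
  {"ax":0,"ay":0,"az":0,"tx":0,"ty":0,"tz":0,"claw":1},
], force=15)

```text
clock: 19.82
position: [649.8, -123.8, 232.4]
eef_rot: [0.714, -0.7, 0.001, -0.001]
ft_force: [0.5, -0.5, -1.0]
opening: 17.9
grip_force: 0.0
```

servo_tool([
  {"ax":0,"ay":0,"az":0,"tx":0,"ty":0,"tz":0.003,"claw":1},
  {"ax":0,"ay":0,"az":0,"tx":0,"ty":0,"tz":0,"claw":1},
])

```text
clock: 20.08
position: [651.2, -123.9, 231.4]
eef_rot: [0.714, -0.7, 0.002, -0.002]
ft_force: [-0.6, 0.7, 7.0]
opening: 13.4
grip_force: 15.0
```

```bash
python3 -c "
import numpy as np
a=np.linspace(1.724,0,19);x=626-160*np.cos(a);z=90+160*np.sin(a)
for i in range(18):print(round(a[i+1],3),'ty',round((x[i]-x[i+1])/1000,4),'tz',round((z[i]-z[i+1])/1000,4),x[i+1].round(1),(z[i+1]-19).round(1))"
```

```text
1.628 ty 0.0152 tz -0.0016 635.2 230.7
1.532 ty 0.0153 tz -0.0001 619.9 230.9
1.437 ty 0.0153 tz 0.0013 604.6 229.6
1.341 ty 0.0151 tz 0.0028 589.5 226.8
1.245 ty 0.0147 tz 0.0042 574.8 222.6
1.149 ty 0.0143 tz 0.0056 560.5 217.0
1.054 ty 0.0137 tz 0.0069 546.9 210.1
0.958 ty 0.0129 tz 0.0082 533.9 201.9
0.862 ty 0.0121 tz 0.0094 521.9 192.5
0.766 ty 0.0111 tz 0.0105 510.7 181.9
0.67 ty 0.0101 tz 0.0115 500.6 170.4
0.575 ty 0.0089 tz 0.0124 491.7 158.0
0.479 ty 0.0077 tz 0.0132 484.0 144.7
0.383 ty 0.0064 tz 0.0139 477.6 130.8
0.287 ty 0.005 tz 0.0145 472.6 116.3
0.192 ty 0.0036 tz 0.0149 468.9 101.5
0.096 ty 0.0022 tz 0.0152 466.7 86.3
0.0 ty 0.0007 tz 0.0153 466.0 71.0
```

servo_tool([
  {"ax":0,"ay":0,"az":0,"tx":0,"ty":0.015,"tz":-0.001,"claw":1},
  {"ax":0,"ay":0,"az":0,"tx":0,"ty":0.015,"tz":0,"claw":1},
  {"ax":0,"ay":0,"az":0,"tx":0,"ty":0.015,"tz":0.0015,"claw":1},
  {"ax":0,"ay":0,"az":0,"tx":0,"ty":0.015,"tz":0.003,"claw":1},
])

```text
clock: 20.58
position: [591.5, -124.9, 227.4]
eef_rot: [0.714, -0.7, 0.003, -0.003]
ft_force: [2.5, 0.6, 2.8]
opening: 13.4
grip_force: 15.0
```

Tracking well: about 2.5 N, following the arc. Continuing.

servo_tool([
  {"ax":0,"ay":0,"az":0,"tx":0,"ty":0.015,"tz":0.004,"claw":1},
  {"ax":0,"ay":0,"az":0,"tx":0,"ty":0.0145,"tz":0.0055,"claw":1},
  {"ax":0,"ay":0,"az":0,"tx":0,"ty":0.014,"tz":0.007,"claw":1},
  {"ax":0,"ay":0,"az":0,"tx":0,"ty":0.013,"tz":0.008,"claw":1},
  {"ax":0,"ay":0,"az":0,"tx":0,"ty":0.012,"tz":0.0095,"claw":1},
])

```text
clock: 21.2
position: [522.4, -126.0, 192.0]
eef_rot: [0.714, -0.7, 0.002, -0.002]
ft_force: [1.0, 0.8, 1.6]
opening: 13.2
grip_force: 15.0
```

servo_tool([
  {"ax":0,"ay":0,"az":0,"tx":0,"ty":0.011,"tz":0.0105,"claw":1},
  {"ax":0,"ay":0,"az":0,"tx":0,"ty":0.01,"tz":0.0115,"claw":1},
  {"ax":0,"ay":0,"az":0,"tx":0,"ty":0.009,"tz":0.0125,"claw":1},
  {"ax":0,"ay":0,"az":0,"tx":0,"ty":0.0075,"tz":0.013,"claw":1},
])

```text
clock: 21.7
position: [484.6, -126.8, 143.4]
eef_rot: [0.714, -0.7, 0.001, -0.002]
ft_force: [3.4, 2.9, -0.3]
opening: 13.1
grip_force: 15.0
```

servo_tool([
  {"ax":0,"ay":0,"az":0,"tx":0,"ty":0.0065,"tz":0.0135,"claw":1},
  {"ax":0,"ay":0,"az":0,"tx":0,"ty":0.005,"tz":0.0145,"claw":1},
  {"ax":0,"ay":0,"az":0,"tx":0,"ty":0.0035,"tz":0.0145,"claw":1},
  {"ax":0,"ay":0,"az":0,"tx":0,"ty":0.002,"tz":0.014,"claw":1},
])

```text
clock: 22.2
position: [467.2, -127.1, 86.6]
eef_rot: [0.714, -0.7, 0.001, -0.001]
ft_force: [3.6, 4.4, 1.0]
opening: 12.6
grip_force: 14.8
```

servo_tool([
  {"ax":0,"ay":0,"az":0,"tx":0,"ty":0.0005,"tz":0.006,"claw":1},
  {"ax":0,"ay":0,"az":0,"tx":0,"ty":0,"tz":0.004,"claw":1},
], force=30)

```text
clock: 22.45
position: [466.2, -127.2, 76.9]
eef_rot: [0.714, -0.7, -0.0, -0.0]
ft_force: [2.3, 5.4, 2.6]
opening: 12.4
grip_force: 29.7
```

servo_tool([
  {"ax":0,"ay":0,"az":0,"tx":0,"ty":0,"tz":0.003,"claw":1},
])

```text
clock: 22.58
position: [466.0, -127.2, 74.0]
eef_rot: [0.714, -0.7, -0.0, -0.0]
ft_force: [1.0, 5.4, 1.9]
opening: 12.7
grip_force: 29.7
```

servo_tool([
  {"ax":0,"ay":0,"az":0,"tx":-0.002,"ty":0,"tz":0.002,"claw":1},
])

```text
clock: 22.7
position: [465.9, -126.8, 72.3]
eef_rot: [0.715, -0.7, 0.001, 0.001]
ft_force: [1.9, -11.7, 1.5]
opening: 12.3
grip_force: 29.7
```

servo_tool([
  {"ax":0,"ay":0,"az":0,"tx":0,"ty":0,"tz":0.002,"claw":1},
])

```text
clock: 22.82
position: [465.8, -126.9, 70.4]
eef_rot: [0.714, -0.7, 0.001, 0.001]
ft_force: [0.9, -5.5, 1.8]
opening: 12.3
grip_force: 29.6
```

servo_tool([
  {"ax":0,"ay":0,"az":0,"tx":0,"ty":0,"tz":0.002,"claw":1},
])

```text
clock: 22.95
position: [465.7, -126.9, 68.4]
eef_rot: [0.714, -0.7, 0.0, 0.001]
ft_force: [1.5, -5.7, 2.3]
opening: 12.4
grip_force: 29.6
```

servo_tool([
  {"ax":0,"ay":0,"az":0,"tx":0,"ty":0,"tz":0.002,"claw":1},
])

```text
clock: 23.08
position: [465.7, -126.9, 66.4]
eef_rot: [0.714, -0.7, 0.0, 0.001]
ft_force: [0.9, -5.4, 2.2]
opening: 12.7
grip_force: 29.6
```

servo_tool([
  {"ax":0,"ay":0,"az":0,"tx":0,"ty":0,"tz":0.002,"claw":1},
])

```text
clock: 23.2
position: [465.7, -126.9, 64.5]
eef_rot: [0.714, -0.7, 0.0, 0.001]
ft_force: [-2.3, -3.8, 12.6]
opening: 12.3
grip_force: 28.9
```

```bash
python3 - <<'E'
from h import *
s=env.read_state();print(s['position'],s['ft_force'])
o=[]
for n in('scene','top'):
    c,im=snap(n,n+'7')
    for t in('cover','crossbar'): print(n,t,[(w(c,d['location']).round(0).tolist(),round(d['score'],2)) for d in env.landmark_of(n,t)[:3]])
    x,y=proj(c,[530,-86,70]).astype(int); o.append(cv2.resize(im[y-50:y+50,x-65:x+65,::-1],None,fx=3,fy=3,interpolation=cv2.INTER_CUBIC))
cv2.imwrite('pics/st7.png',np.hstack(o))
E
```

```text
[ 465.67932034 -126.94209454   64.4718711 ] [-2.2837291  -3.80729639 12.61861659]
scene cover [([461.0, 112.0, -1.0], 0.98), ([538.0, -90.0, 42.0], 0.79), ([557.0, -320.0, 4.0], 0.75)]
scene crossbar []
top cover [([552.0, -314.0, -4.0], 0.92)]
top crossbar []
```

View pics/st7.png

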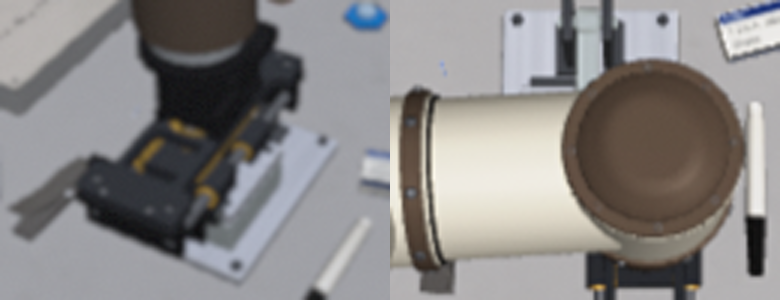

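The foot is on the cover, pressing with 12.6 N at the bar. I'll press slightly more, hold, then release.

servo_tool([
  {"ax":0,"ay":0,"az":0,"tx":0,"ty":0,"tz":0.0005,"claw":1},
  {"ax":0,"ay":0,"az":0,"tx":0,"ty":0,"tz":0,"claw":1},
  {"ax":0,"ay":0,"az":0,"tx":0,"ty":0,"tz":0,"claw":1},
])

```text
clock: 23.88
position: [465.7, -126.9, 64.5]
eef_rot: [0.714, -0.7, 0.0, 0.001]
ft_force: [-0.9, -5.4, 6.4]
opening: 11.9
grip_force: 29.3
```

servo_tool([
  {"ax":0,"ay":0,"az":0,"tx":0,"ty":0,"tz":0,"claw":0.1},
  {"ax":0,"ay":0,"az":0,"tx":0,"ty":0,"tz":0,"claw":0.1},
  {"ax":0,"ay":0,"az":0,"tx":0,"ty":0,"tz":0,"claw":0.1},
  {"ax":0,"ay":0,"az":0,"tx":0,"ty":0,"tz":-0.02,"claw":0.1},
  {"ax":0,"ay":0,"az":0,"tx":0,"ty":0,"tz":-0.03,"claw":0.1},
  {"ax":0,"ay":0,"az":0,"tx":0,"ty":0,"tz":-0.01,"claw":1},
  {"ax":0,"ay":0,"az":0,"tx":0,"ty":0,"tz":0,"claw":1},
  {"ax":0,"ay":0,"az":0,"tx":0,"ty":0,"tz":0,"claw":1},
])

```text
clock: 24.88
position: [465.1, -125.4, 122.4]
eef_rot: [0.714, -0.7, -0.001, 0.001]
ft_force: [-0.3, -0.0, -0.4]
opening: 17.0
grip_force: 0.0
```

The force relaxed to 6 N before release, so I'll now press from above with the shut fingertips.

servo_tool([
  {"ax":0,"ay":0,"az":0,"tx":0,"ty":0,"tz":0.014,"claw":1},
  {"ax":0,"ay":0,"az":0,"tx":0,"ty":0,"tz":0.005,"claw":1},
  {"ax":0,"ay":0,"az":0,"tx":0,"ty":0,"tz":0.002,"claw":1},
])

```text
clock: 25.25
position: [465.4, -125.5, 101.5]
eef_rot: [0.714, -0.7, -0.001, 0.001]
ft_force: [0.5, -0.6, -0.3]
opening: 0.5
grip_force: 0.0
```

servo_tool([
  {"ax":0,"ay":0,"az":0,"tx":0,"ty":0,"tz":0.002,"claw":1},
])

```text
clock: 25.38
position: [466.0, -125.5, 100.3]
eef_rot: [0.714, -0.7, -0.0, 0.0]
ft_force: [0.4, -0.1, -0.5]
opening: 0.5
grip_force: 0.0
```

servo_tool([
  {"ax":0,"ay":0,"az":0,"tx":0,"ty":0,"tz":0.002,"claw":1},
])

```text
clock: 25.5
position: [466.2, -125.5, 98.6]
eef_rot: [0.714, -0.7, 0.0, -0.0]
ft_force: [-0.5, 0.4, 0.2]
opening: 0.3
grip_force: 0.0
```

servo_tool([
  {"ax":0,"ay":0,"az":0,"tx":0,"ty":0,"tz":0.0015,"claw":1},
])

```text
clock: 25.62
position: [466.1, -125.5, 97.2]
eef_rot: [0.714, -0.7, 0.0, -0.0]
ft_force: [-1.5, 1.1, 8.1]
opening: 0.6
grip_force: 3.7
```

servo_tool([
  {"ax":0,"ay":0,"az":0,"tx":0,"ty":0,"tz":0.001,"claw":1},
])

```text
clock: 25.75
position: [466.1, -125.6, 97.1]
eef_rot: [0.714, -0.7, 0.0, 0.0]
ft_force: [-3.2, 2.3, 10.4]
opening: 0.3
grip_force: 5.5
```

servo_tool([
  {"ax":0,"ay":0,"az":0,"tx":0,"ty":0,"tz":0.001,"claw":1},
])

```text
clock: 25.88
position: [466.1, -125.6, 97.0]
eef_rot: [0.714, -0.7, 0.0, 0.0]
ft_force: [-5.0, 3.5, 17.6]
opening: -0.1
grip_force: 8.5
```

The bar top is at 97 mm, so the arm is level, and it has been pressed with about 17 N. I'll hold, lift clear and check.

servo_tool([
  {"ax":0,"ay":0,"az":0,"tx":0,"ty":0,"tz":0,"claw":1},
  {"ax":0,"ay":0,"az":0,"tx":0,"ty":0,"tz":0,"claw":1},
  {"ax":0,"ay":0,"az":0,"tx":0,"ty":0,"tz":-0.02,"claw":1},
  {"ax":0,"ay":0,"az":0,"tx":0,"ty":0,"tz":-0.06,"claw":1},
  {"ax":0,"ay":0,"az":0,"tx":0.05,"ty":0.02,"tz":-0.06,"claw":1},
  {"ax":0,"ay":0,"az":0,"tx":0.06,"ty":0.02,"tz":-0.05,"claw":1},
  {"ax":0,"ay":0,"az":0,"tx":0.06,"ty":0,"tz":0,"claw":1},
  {"ax":0,"ay":0,"az":0,"tx":0.06,"ty":0,"tz":0,"claw":1},
  {"ax":0,"ay":0,"az":0,"tx":0,"ty":0,"tz":0,"claw":1},
])

```text
clock: 27.0
position: [438.4, -334.5, 259.4]
eef_rot: [0.712, -0.702, -0.0, 0.0]
ft_force: [-1.0, 1.4, -0.4]
opening: 0.4
grip_force: 0.0
```

```bash
python3 - <<'E'
from h import *
s=env.read_state();print(s['clock'],s['position'],s['ft_force'])
o=[]
for n in('scene','top'):
    c,im=snap(n,n+'8')
    for t in('cover','crossbar','hinge'): print(n,t,[(w(c,d['location']).round(0).tolist(),round(d['score'],2)) for d in env.landmark_of(n,t)[:3]])
    x,y=proj(c,[530,-86,70]).astype(int); o.append(cv2.resize(im[y-50:y+50,x-65:x+65,::-1],None,fx=3,fy=3,interpolation=cv2.INTER_CUBIC))
cv2.imwrite('pics/st8.png',np.hstack(o))
E
```

```text
27.0 [ 438.41783262 -334.54494192  259.44997905] [-1.03097983  1.384052   -0.39603128]
scene cover [([554.0, -316.0, 1.0], 0.8), ([541.0, -85.0, 43.0], 0.79), ([459.0, 111.0, -0.0], 0.67)]
scene crossbar [([466.0, -93.0, 88.0], 0.95)]
scene hinge [([626.0, -83.0, 92.0], 0.97)]
top cover [([542.0, -83.0, 42.0], 0.61), ([466.0, 116.0, 2.0], 0.56), ([550.0, -317.0, -5.0], 0.45)]
top crossbar [([462.0, -85.0, 90.0], 0.57), ([542.0, -83.0, -0.0], 0.39)]
top hinge [([628.0, -85.0, 90.0], 0.91)]
```

View pics/st8.png

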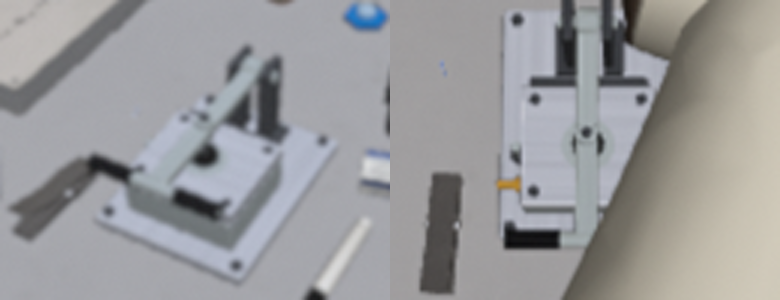

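The arm is down and level with its foot on the cover, and the cover is square against the rail and pin. The clamp and marker have not been moved.

```bash
python3 -c "
from h import *
print(env.sign_off())"
```

```text
the job is handed in; nothing more can be done
None
```

The job is handed in: the cover sits square and flush against the rear rail and left pin, and the hold-down arm is down, pressed home with about 17 N, its foot resting on the cover.

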